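# Tighten a lens retaining ring with the pin spanner

## Task

The lens in the black cell is held only by a loose retaining ring: take the pin spanner from its stand, set both of its pins into two opposite holes of the ring and turn the ring clockwise until it comes up tight and its red mark meets the white line on the cell. Then put the spanner back in the two saddles of its stand, as it was found. Never touch the glass, and leave the other things on the table where they are.

Things in the scene. Friction and masses are not known exactly. Their poses are not given: they have to be found in the camera images.
- lens_cell: round black lens cell lying face up, fixed to the table: flange 124 mm across and 10 mm high, barrel 110 mm across, rim 48 mm above the table, bore 92 mm. Origin at the centre of its underside on the table, z up. A white line 1.6 mm wide lies on its rim, on the cell's own -x side.
- ring_face (a point): centre of the upper face of the silver retaining ring in the cell, 50 mm above the table (2 mm above the rim), z up; it turns with the ring. Ring: inside 54 mm, outside 90 mm across, 12 mm thick. Four round holes, 8 mm across and right through, lie on this point's own +x, -x, +y and -y axes, 36 mm from the centre.
- retaining_ring (a joint): angle of the ring, rad: 0 = tight against its stop, negative = loose; grows as the ring turns clockwise seen from above. Starts between -1.2 and -0.7. A red line on the ring, midway between two holes, meets the cell's white line at 0. Turning takes about 0.2 N m; the ring stays where it is left and, its thread being fine, does not visibly sink.
- lens: the glass lens, 91 mm across, under the ring in the cell; its bare middle (54 mm across) bulges to 42 mm above the table, 8 mm below the ring's face. Origin on the cell's axis, 30 mm above the table. Not to be touched.
- spanner: pin spanner, about 0.3 kg: steel bar 140 mm long (own x), 14 mm wide (y), 12 mm thick; two black legs at x = +36 and -36 mm, each ending in a steel pin 5 mm across, 9 mm long with a rounded end, pointing down. Origin midway between the pin ends, z up. Above the pin ends: leg shoulders (13 x 13 mm, rest on the ring when the pins are fully in) 9 mm, bar 26 to 38 mm. Same after a half turn.
- spanner_grip (a point): centre of the spanner's flat blue grip plate, 63 mm above the pin ends on the spanner's z axis, axes as the spanner's. The plate is 60 mm long (x), 16 mm thick (y) and 50 mm high, standing on the middle of the bar; take it from above across its thickness; a moderate grip of about 45 N holds it best.
- spanner_stand: dark grey stand fixed to the table: base 150 x 70 x 8 mm, two uprights 10 mm thick at x = +56 and -56 mm, each 38 mm wide (y) and 54 mm high with a saddle on top. Origin at the centre of its underside on the table, z up, x along the line through both saddles.
- stand_seat (a point): point midway between the two saddle floors, 38 mm above the table, axes as the stand's. Saddles: 18 mm wide at the floor, straight for 7 mm, then flaring; the bar's ends rest in them, bar underside on the floors, pins hanging between the uprights (spanner origin 26 mm below this point). Play about 8 mm along x, 2 mm across.
- tweezer_case: green flat case, 32 x 75 x 16 mm, a bystander; origin at the centre of its underside
- marker_pen: marker pen, 130 x 16 x 16 mm, lying, a bystander; origin at the centre of its underside
- slotted_base_d: black slotted mounting base, 36 x 65 x 10 mm, a bystander; origin at the centre of its underside
- tape_roll: roll of white tape, 70 x 70 x 19 mm, a bystander; origin at the centre of its underside
- caliper: vernier caliper, 74 x 202 x 10 mm, lying, a bystander; origin at the centre of its underside
- ball_driver: ball-end driver with red handle, 199 x 23 x 25 mm, lying, a bystander; origin at the centre of its underside
- optic_mount: black mirror mount, 28 x 45 x 45 mm, a bystander; origin at the centre of its underside
- amber_bottle: small amber bottle with black cap, 26 x 26 x 46 mm, a bystander; origin at the centre of its underside

How it is judged:
On the way, in this order (a step that is already met when the one before it is completed fails the run):
1. both pins of the spanner are in opposite holes of the still loose ring (value of joint retaining_ring below -0.2 rad and horizontal distance between spanner and ring_face below 0.005 m and z of spanner in the frame of ring_face below -0.004 m and angle between spanner's own z axis and vertical below 0.12 rad and (angle between the x axis of spanner and the x axis of ring_face, either way round below 0.1 rad or angle between the x axis of spanner and the y axis of ring_face, either way round below 0.1 rad)), for 0.2 s.
2. the ring is tight, with both pins still in its holes (value of joint retaining_ring above -0.06 rad and horizontal distance between spanner and ring_face below 0.005 m and z of spanner in the frame of ring_face below -0.003 m), for 0.2 s.
At the end, for the whole second after the job is handed in: the ring is within 0.06 rad of its tight stop, and the spanner rests in both saddles of its stand, grip up (within 0.15 rad of upright), along the stand within 0.12 rad, its origin within 14 mm sideways of the seat point and down to within 3 mm of fully seated (value of joint retaining_ring above -0.06 rad and horizontal distance between spanner and stand_seat below 0.014 m and z of spanner in the frame of stand_seat below -0.023 m and angle between the x axis of spanner and the x axis of spanner_stand, either way round below 0.12 rad and angle between spanner's own z axis and vertical below 0.15 rad and linear speed of spanner below 0.02 m/s); the robot touches nothing.
It fails at once if the glass is touched (contact force between lens and anything else above 0.5 N).
It fails at once if a bystander is moved by more than 30 mm (distance of any of tweezer_case, marker_pen, slotted_base_d, tape_roll, caliper, ball_driver, optic_mount, amber_bottle from where it was at the start of the episode above 0.03 m).
It also fails if it takes over 56 s, if anything falls off the work surface, if the arm or the gripper's body presses on something with over 40 N, if the wrist force passes 120 N, or if a joint passes its speed limit or range.

## Robot

A 6-joint arm with a two-finger parallel gripper is mounted at the origin on a cart in front of the work surface, level with it; the furniture and walls round the work are solid. World frame = base frame: x ahead of the robot, y to its left, z up, the work surface at z = 0. Lengths are in m, angles in rad, forces in N, time in s.
With the tool pointing down it reaches from about 0.25 to 0.775 m from the base axis. Payload 4 kg.
Tool frame: the origin (TCP) lies between the finger pads; the fingertips stand 14 mm ahead of it and the grasp point (between the pads) lies 5 mm behind it; z points along the fingers, y is the line along which they close (so a half turn about z gives the same grasp; the last joint's range is limited). The gripper opens to 94 mm and grips with 3 to 60 N. Pads are 16 mm wide; open, the fingers measure 119 mm over their backs; the gripper's body (75 mm by 177 mm) begins 78 mm behind the grasp point.
Start: joints at [1.203, 0.087, 1.371, -0, 1.684, -0.103], TCP at [0.144, 0.531, 0.22] pointing down, gripper open.
Joint ranges: [-3.1, 3.1], [-0.76, 2.03], [0.27, 2.55], [-1.08, 4.22], [0.17, 2.65], [-2.57, 2.57]. Speed limits (rad/s): [2.79, 2.79, 3.14, 3.14, 3.14, 3.14].

## Interface

Orientations are given as [roll, pitch, yaw] about the fixed x, y, z axes, in that order (R = Rz(yaw) Ry(pitch) Rx(roll)).
In Python, from bench import robot, snapshot gives the robot as it stands.
- The arm moves only by the tool carry_out, never from a script. Its argument "motion" is text: rows parted by semicolons, each of 4 numbers parted by spaces: the shift along the tool's x, y, z each as a share of 0.15 m, from -1 to 1, then the turn about the tool's z as a share of 180 degrees, from -1 to 1. A call has exactly 8 rows; each row is the pose to reach, as a shift and turn from the pose commanded when the call began, along the tool's axes at that moment, turning the shorter way round; what a row does not reach only later rows make up. A row lasts 1/10 s, in which the tool goes at most 50 mm and 8.59 degrees, less where a joint would pass 70% of its speed; a pose out of reach is approached as far as the arm can. A call with a number of a shift or a turn outside -1 to 1 is refused whole. A call with a gripper value outside its range is refused whole. "grip" is the opening, from -1 (shut) to 1 (fully open), set as the call begins (left out, the last holds). The fingers move at their own pace and stop on an object; the grip force is fixed at half the most. Time passes only in rows, so rows that repeat a pose let the fingers close, or fill a call up. It gives the time, the measured TCP pose, the force, the opening and the grip force at its end, in the units of the state.
- robot.get_obs(): the state, without advancing time (a new reading comes with each control period).
- snapshot(name): name is "side" or "top" or "wrist"; returns a dict with "image" (420x560x3 uint8, red, green, blue), "fx", "fy", "cx", "cy" (pixels), "pose" (4x4, takes a point from camera to world coordinates); the wrist camera has in their place "hand_eye" (4x4, takes a point from camera to tool coordinates, whose origin is the TCP and whose axes are the flange's). Camera axes: x right, y up, looking along -z (the intrinsics and any distortion apply to the point x, -y, -z); pixel columns grow to the right and rows downward; lengths in m; the calibration is good to about 2 mm. The wrist camera is an equidistant fisheye: a pixel r from the principal point sees the ray r / f radians off the axis. A picture is of the moment at which its call begins: read the wrist's pose just before it. There is no depth.
- robot.close_job(): hands the job in; it is judged then, once.
The state is a dict: "time": time; "joint_positions": joint angles; "qvel": joint speeds; "joint_torque": joint torques, N m; "tool_pos": TCP position; "ee_rot": TCP orientation; "wrist_force": force on the tool from outside, world axes, zero at the start; "wrist_torque": the same for the moment, N m; "width": finger opening in m; "finger_force": force on a finger pad.
Only numpy, scipy, OpenCV 4.12 (cv2) and the standard library are available. Lean on these libraries where they do the work, as an engineer would, in place of code of your own. Each camera call takes 0.05 s, during which the arm holds its last target. There are 200 camera calls.

## Working session

There is one attempt and no reset: what is moved stays moved. The work goes in short steps, Python scripts to look and compute and a tool call to move; the robot and the scene stay as the last step left them, time stands still between calls to the robot, and variables do not carry over. Pictures are saved under pics/ and viewed, at most 10 in all, crops included, and the job is handed in when it is done.

Besides the shell and the picture viewer there is one more tool, called after "Emit:" as a command line: name --argument value ..., lists and objects as JSON in quotes. carry_out: Moves the arm, as the interface text tells. Shift numbers are shares of 0.15 m and turn numbers shares of 180 degrees, none past 1 either way. Its arguments: {"type":"object","properties":{"motion":{"type":"string"},"grip":{"type":"number"}},"required":["motion"]}

```bash
mkdir -p pics
cat > h.py <<'E'
import numpy as np, cv2
from bench import robot, snapshot
from scipy.spatial.transform import Rotation as R
def ray(s,u,v,T=None):
    if 'pose' in s:
        d=np.array([(u-s['cx'])/s['fx'],-(v-s['cy'])/s['fy'],-1.]);P=s['pose']
    else:
        a=np.array([(u-s['cx'])/s['fx'],(v-s['cy'])/s['fy']]);t=np.linalg.norm(a)
        k=np.sin(t)/t if t>1e-9 else 1
        d=np.array([a[0]*k,-a[1]*k,-np.cos(t)]);P=T@s['hand_eye']
    P=np.array(P);return P[:3,3],P[:3,:3]@d
def at(s,u,v,z,T=None):
    o,d=ray(s,u,v,T);return o+d*(z-o[2])/d[2]
def proj(s,p,T=None):
    P=np.array(s['pose']) if 'pose' in s else T@s['hand_eye']
    q=P[:3,:3].T@(np.array(p)-P[:3,3]);x,y,z=q[0],-q[1],-q[2]
    if 'pose' in s:return s['cx']+s['fx']*x/z,s['cy']+s['fy']*y/z
    r=np.hypot(x,y);t=np.arctan2(r,z);return s['cx']+s['fx']*t*x/r,s['cy']+s['fy']*t*y/r
def tool():
    o=robot.get_obs();T=np.eye(4);T[:3,3]=o['tool_pos'];T[:3,:3]=R.from_euler('xyz',o['ee_rot']).as_matrix();return T
E
python3 - <<'E'
from h import *
import pickle
for n in('top','side'):
    s=snapshot(n);pickle.dump(s,open(n+'0.pkl','wb'))
    cv2.imwrite(f'pics/{n}0.png',cv2.resize(s['image'][:,:,::-1],(800,600),interpolation=cv2.INTER_CUBIC))
    print(n,s['fx'],s['cx'],s['cy'],np.round(s['pose'],3).tolist(),[k for k in s])
o=robot.get_obs();print(o['tool_pos'],o['ee_rot'],o['time'],o['width'])
E
```

```text
top 386.16641161667116 283.6619207783688 202.89008363996209 [[0.025, 0.993, -0.112, 0.443], [-1.0, 0.026, 0.013, -0.141], [0.016, 0.112, 0.994, 0.99], [0.0, 0.0, 0.0, 1.0]] ['image', 'fx', 'fy', 'cx', 'cy', 'pose']
side 379.33046808948984 280.57753380405876 207.40566079455712 [[0.836, 0.208, -0.508, 0.124], [-0.548, 0.337, -0.765, -0.801], [0.012, 0.918, 0.396, 0.405], [0.0, 0.0, 0.0, 1.0]] ['image', 'fx', 'fy', 'cx', 'cy', 'pose']
[0.14378471 0.53039476 0.21842928] [-3.13964274e+00 -1.75089738e-04  2.87679320e+00] 0.1 0.09395035903536064
```

View pics/top0.png

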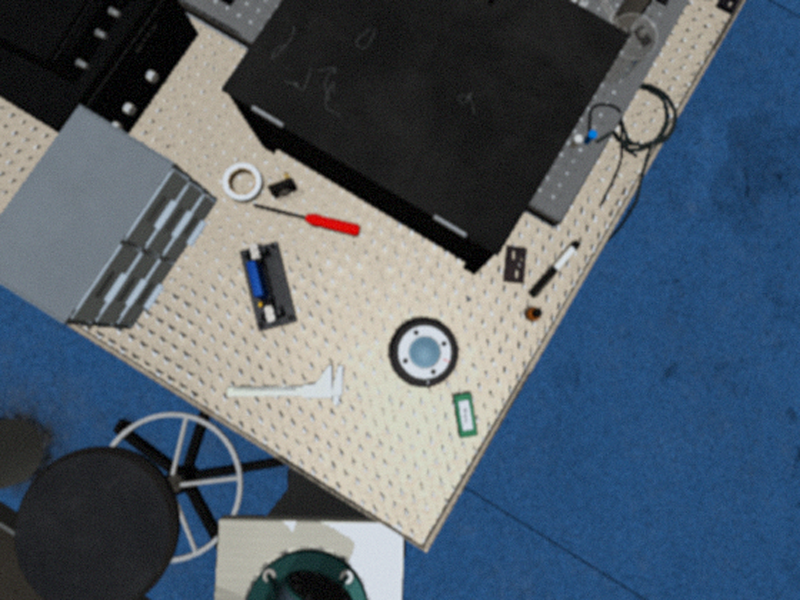

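View pics/side0.png

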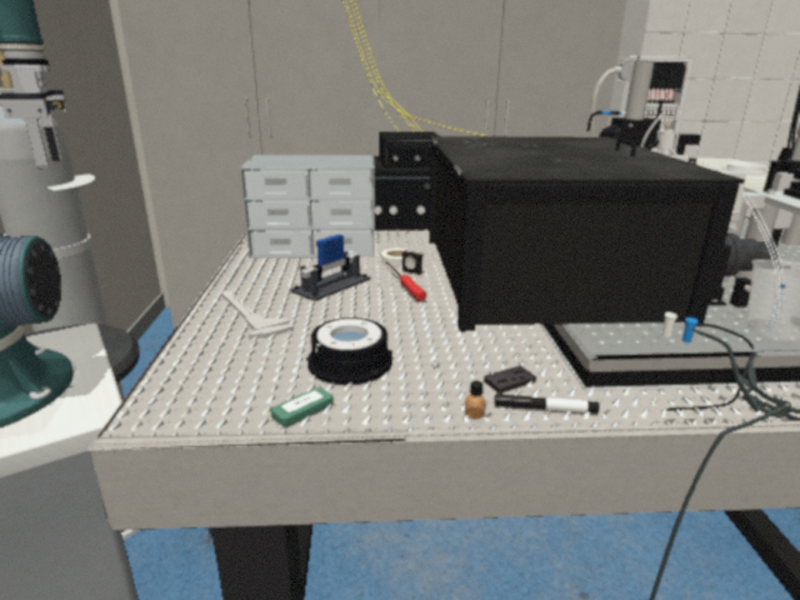

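Run:
```python
from h import *
import pickle
s=pickle.load(open('top0.pkl','rb'))
f=lambda u,v,z:at(s,u*.7,v*.7,z)
print('cell',f(424,352,.048));print('stand base corners',[f(*c,.008)[:2].round(3).tolist() for c in((240,250),(274,241),(297,321),(262,330))])
print('plate top ends',[f(*c,.115)[:2].round(3).tolist() for c in((250,260),(259,300))])
T=tool();w=snapshot('wrist');print(w['hand_eye'].round(3).tolist(),w['fx'],T.round(3).tolist())
print(T[:3,:3].T)
cv2.imwrite('pics/w0.png',w['image'][:,:,::-1])
```

```text
cell [ 0.44451044 -0.18767442  0.048     ]
stand base corners [[0.619, 0.145], [0.637, 0.085], [0.494, 0.037], [0.476, 0.098]]
plate top ends [[0.584, 0.097], [0.52, 0.079]]
[[-0.001, 0.969, 0.246, 0.071], [1.0, 0.001, 0.001, -0.0], [0.0, 0.246, -0.969, -0.164], [0.0, 0.0, 0.0, 1.0]] 325.19226210127806 [[-0.965, 0.262, -0.001, 0.144], [0.262, 0.965, -0.002, 0.53], [0.0, -0.002, -1.0, 0.218], [0.0, 0.0, 0.0, 1.0]]
[[-9.65144991e-01  2.61715717e-01  1.75089737e-04]
 [ 2.61714894e-01  9.65143260e-01 -1.94991113e-03]
 [-6.79309068e-04 -1.83612337e-03 -9.99998084e-01]]
```

View pics/w0.png

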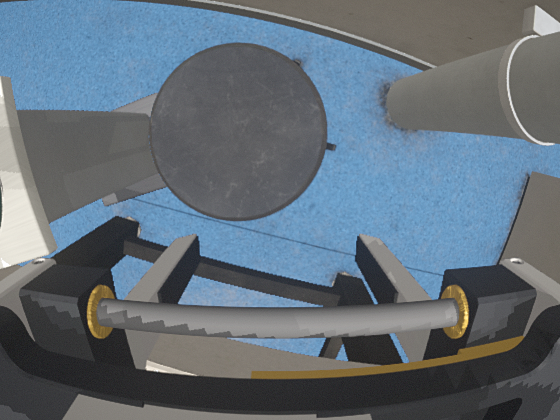

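Emit:
carry_out --motion "-0.25 -0.33 -0.1 0; -0.5 -0.66 -0.15 0; -0.75 -1 -0.18 0; -0.75 -1 -0.18 0; -0.75 -1 -0.18 0; -0.75 -1 -0.18 0; -0.75 -1 -0.18 0; -0.75 -1 -0.18 0"

```text
time: 0.95
tool_pos: [0.2128, 0.3574, 0.2459]
ee_rot: [-3.141, -0.001, 2.878]
wrist_force: [-0.6, 0.3, -0.3]
width: 0.0937
finger_force: 0.0
```

Emit:
carry_out --motion "-0.2 -0.25 -0.05 0; -0.4 -0.5 -0.1 0; -0.6 -0.75 -0.15 0; -0.75 -1 -0.18 0; -0.75 -1 -0.18 0; -0.75 -1 -0.18 0; -0.75 -1 -0.18 0; -0.75 -1 -0.18 0"

```text
time: 1.75
tool_pos: [0.282, 0.1838, 0.273]
ee_rot: [-3.141, -0.001, 2.88]
wrist_force: [-0.8, -0.5, 0.2]
width: 0.0941
finger_force: 0.0
```

Emit:
carry_out --motion "-0.2 -0.25 -0.05 0; -0.4 -0.5 -0.1 0; -0.6 -0.75 -0.15 0; -0.75 -1 -0.18 0; -0.75 -1 -0.18 0; -0.75 -1 -0.18 0; -0.75 -1 -0.18 0; -0.75 -1 -0.18 0"

```text
time: 2.55
tool_pos: [0.3516, 0.0099, 0.3003]
ee_rot: [3.141, -0.0, 2.881]
wrist_force: [-0.8, 0.6, 0.7]
width: 0.0939
finger_force: 0.0
```

Emit:
carry_out --motion "-0.2 -0.25 -0.05 0; -0.4 -0.5 -0.1 0; -0.6 -0.75 -0.15 0; -0.75 -1 -0.18 0; -0.75 -1 -0.18 0; -0.75 -1 -0.18 0; -0.75 -1 -0.18 0; -0.75 -1 -0.18 0"

```text
time: 3.35
tool_pos: [0.4211, -0.1643, 0.3278]
ee_rot: [3.141, 0.001, 2.88]
wrist_force: [0.4, 0.9, -1.6]
width: 0.0939
finger_force: 0.0
```

Run:
```python
from h import *
import pickle
T=tool();w=snapshot('wrist');pickle.dump((w,T),open('wc.pkl','wb'));print(T.round(4).tolist(),robot.get_obs()['joint_positions'])
u,v=proj(w,[.4445,-.188,.05],T);print(u,v)
u,v=int(u),int(v)
c=w['image'][max(0,v-75):v+75,max(0,u-100):u+100,::-1];print(max(0,v-75),max(0,u-100),c.shape)
cv2.imwrite('pics/wc.png',cv2.resize(c,None,fx=4,fy=4,interpolation=cv2.INTER_CUBIC))
```

```text
[[-0.9659, 0.2589, 0.0008, 0.4211], [0.2589, 0.9659, -0.0001, -0.1643], [-0.0008, 0.0001, -1.0, 0.3278], [0.0, 0.0, 0.0, 1.0]] [-4.98036943e-01 -1.27850792e-01  1.36888131e+00  2.82752628e-04
  1.89970787e+00 -1.80651976e+00]
265.64876699595703 197.68379369751716
122 165 (150, 200, 3)
```

View pics/wc.png

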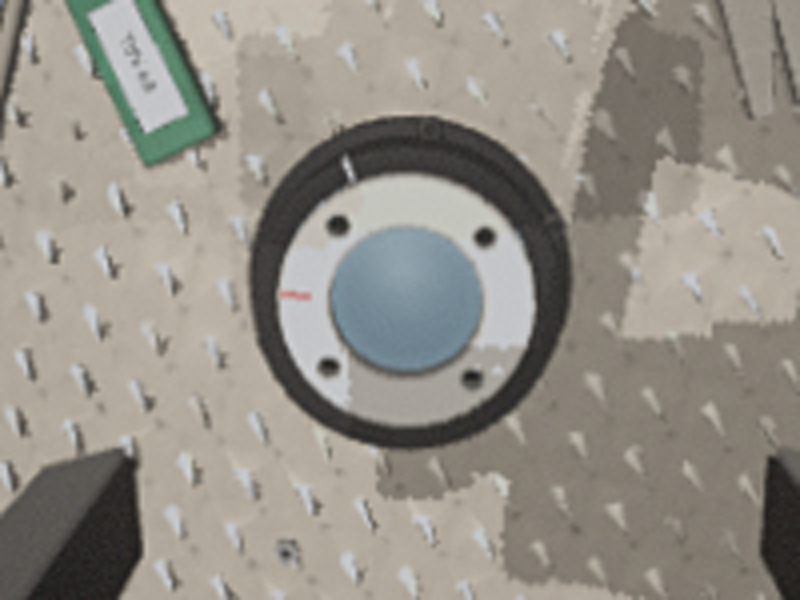

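Run:
```python
from h import *
import pickle
w,T=pickle.load(open('wc.pkl','rb'))
f=lambda x,y,z=.05:at(w,165+x/4-.375,122+y/4-.375,z,T)[:2]
# holes: dark visible = deeper far wall? use z just at the face
H=np.array([f(*p) for p in((339,225),(484,237),(472,378),(329,366))]);c=H.mean(0)
print(H,c,np.linalg.norm(H-c,axis=1))
print('diam angles',[np.degrees(np.arctan2(*(H[i]-H[i+2])[::-1])) for i in(0,1)])
for n,p,z in(('red',(296,296),.05),('white',(348,168),.048)):
  d=f(*p,z)-c;print(n,np.linalg.norm(d),np.degrees(np.arctan2(d[1],d[0])))
# outer ring circle fit
p=np.array([f(*q) for q in((278,300),(535,300),(406,172),(406,428))]);print(p.mean(0))
# independent: top cam
s=pickle.load(open('top0.pkl','rb'));g=cv2.cvtColor(s['image'],cv2.COLOR_RGB2GRAY)
c2=[at(s,424*.7,352*.7,.048)[:2]];print(c2)
```

```text
[[ 0.41165385 -0.20219072]
 [ 0.42877966 -0.15507824]
 [ 0.47646181 -0.17200888]
 [ 0.45909799 -0.21966076]] [ 0.44399833 -0.18723465] [0.03563494 0.03557587 0.03585668 0.03576944]
diam angles [np.float64(-155.0280483403168), np.float64(115.14774951293934)]
red 0.0384782516826907 -108.53643199690765
white 0.050816232947116124 -172.3572904041467
[ 0.44367366 -0.18709576]
[array([ 0.44451044, -0.18767442])]
```

Emit:
carry_out --motion "-0.05 0.25 0 0; -0.1 0.5 0 0; -0.16 0.75 0.05 0; -0.21 0.94 0.1 0; -0.21 0.94 0.1 0; -0.21 0.94 0.1 0; -0.21 0.94 0.1 0; -0.21 0.94 0.1 0"

```text
time: 4.2
tool_pos: [0.4882, -0.0389, 0.3132]
ee_rot: [-3.142, 0.001, 2.876]
wrist_force: [-0.3, -0.1, -1.8]
width: 0.0941
finger_force: 0.0
```

Emit:
carry_out --motion "-0.05 0.25 0 -0.045; -0.1 0.5 0 -0.09; -0.16 0.75 0.05 -0.14; -0.21 0.94 0.1 -0.186; -0.21 0.94 0.1 -0.186; -0.21 0.94 0.1 -0.186; -0.21 0.94 0.1 -0.186; -0.21 0.94 0.1 -0.186"

```text
time: 5.0
tool_pos: [0.5557, 0.0883, 0.2985]
ee_rot: [-3.141, 0.002, -2.825]
wrist_force: [0.0, 0.2, 0.0]
width: 0.0941
finger_force: 0.0
```

Run:
```python
from h import *
import pickle
T=tool();w=snapshot('wrist');pickle.dump((w,T),open('ws.pkl','wb'));print(T.round(4).tolist(),robot.get_obs()['joint_positions'])
u,v=proj(w,[.556,.091,.05],T);print(u,v)
u,v=int(u),int(v);a,b=max(0,v-100),max(0,u-133)
c=w['image'][a:a+200,b:b+266,::-1];print(a,b,c.shape)
cv2.imwrite('pics/ws.png',cv2.resize(c,None,fx=3,fy=3,interpolation=cv2.INTER_CUBIC))
```

```text
[[-0.9502, -0.3115, 0.0016, 0.5557], [-0.3115, 0.9502, -0.0001, 0.0883], [-0.0015, -0.0006, -1.0, 0.2985], [0.0, 0.0, 0.0, 1.0]] [ 5.71639088e-02  1.13334140e-01  1.18727545e+00 -1.09366873e-04
  1.83942974e+00 -1.83074806e+00]
280.08954917717585 181.90738216324655
81 147 (200, 266, 3)
```

View pics/ws.png

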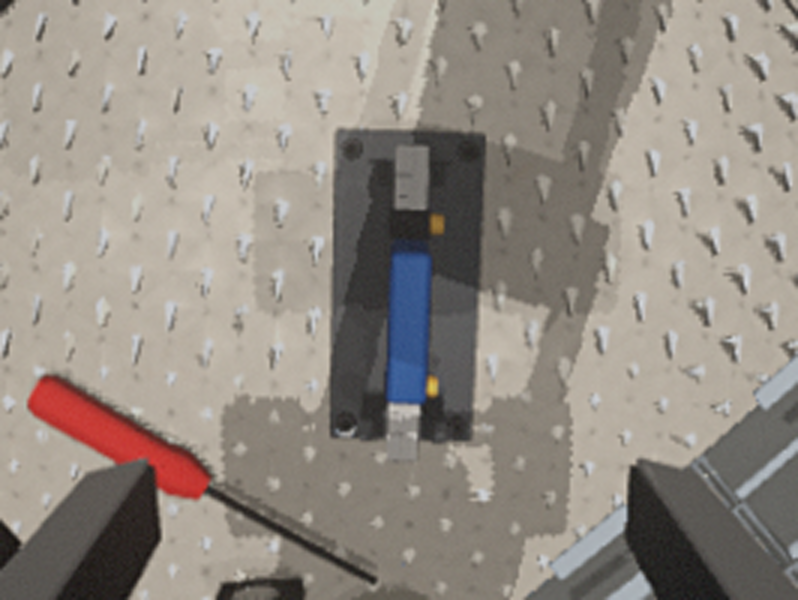

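Run:
```python
from h import *
import pickle
w,T=pickle.load(open('ws.pkl','rb'))
f=lambda x,y,z:at(w,147+x/3-.33,81+y/3-.33,z,T)[:2]
ang=lambda d:np.degrees(np.arctan2(d[1],d[0]))
B=np.array([f(*p,.008) for p in((337,130),(485,133),(470,440),(331,437))]);c=B.mean(0)
print('base',c,[np.linalg.norm(B[i]-B[i-1]).round(4) for i in range(4)],ang(B[2]-B[1]),ang(B[3]-B[0]))
a,b=f(412,147,.05),f(403,460,.05);print('bar',(a+b)/2,np.linalg.norm(b-a),ang(b-a))
P=np.array([f(*p,.1) for p in((394,254),(431,255),(424,403),(388,402))]);print('plate',P.mean(0),[np.linalg.norm(P[i]-P[i-1]).round(4) for i in range(4)],ang(P[2]-P[1]),ang(P[3]-P[0]))
g=np.r_[P.mean(0),.075]
d=T[:3,:3].T@(np.r_[P.mean(0),.08]-T[:3,3]);print('tool delta',d, 'yaw',ang(T[:2,0])+180)
```

```text
base [0.55522499 0.0938148 ] [np.float64(0.148), np.float64(0.0684), np.float64(0.1483), np.float64(0.0681)] 16.24603886466772 16.338535258596362
bar [0.55679602 0.09452738] 0.13774818302048336 16.637667967100427
plate [0.55620797 0.0942678 ] [np.float64(0.0574), np.float64(0.0138), np.float64(0.0574), np.float64(0.0139)] 15.870003238082031 15.79017175771198
tool delta [-0.00199831  0.00564445  0.21853628] yaw 18.150844165788072
```

Emit:
carry_out --motion "0 0 0.25 0; -0.013 0.038 0.5 0.0103; -0.013 0.038 0.75 0.0103; -0.013 0.038 0.95 0.0103; -0.013 0.038 1 0.0103; -0.013 0.038 1 0.0103; -0.013 0.038 1 0.0103; -0.013 0.038 1 0.0103" --grip 0.0

```text
time: 5.85
tool_pos: [0.5574, 0.0956, 0.1503]
ee_rot: [-3.141, 0.005, -2.855]
wrist_force: [0.5, 0.4, 0.3]
width: 0.0471
finger_force: 0.0
```

Emit:
carry_out --motion "0 0 0.12 0; 0 0 0.24 0; 0 0 0.36 0; 0 0 0.45 0; 0 0 0.49 0; 0 0 0.49 0; 0 0 0.49 0; 0 0 0.49 0"

```text
time: 6.65
tool_pos: [0.5568, 0.0958, 0.0753]
ee_rot: [-3.141, 0.002, -2.854]
wrist_force: [-0.2, 0.0, -1.6]
width: 0.047
finger_force: 0.0
```

Emit:
carry_out --motion "0 0 0 0; 0 0 0 0; 0 0 0 0; 0 0 0 0; 0 0 0 0; 0 0 0 0; 0 0 0 0; 0 0 0 0" --grip -1

```text
time: 7.45
tool_pos: [0.556, 0.0956, 0.0741]
ee_rot: [-3.141, 0.0, -2.854]
wrist_force: [0.5, -1.3, 0.5]
width: 0.0162
finger_force: 30.0
```

Emit:
carry_out --motion "0 0 -0.08 0; 0 0 -0.18 0; 0 0 -0.3 0; 0 0 -0.42 0; 0 0 -0.52 0; 0 0 -0.57 0; 0 0 -0.57 0; 0 0 -0.57 0"

```text
time: 8.25
tool_pos: [0.5555, 0.0957, 0.1589]
ee_rot: [3.141, -0.001, -2.854]
wrist_force: [-0.5, -0.4, -2.9]
width: 0.0158
finger_force: 30.0
```

Emit:
carry_out --motion "0.05 -0.07 0 0; 0.15 -0.2 0 0; 0.27 -0.35 0 0; 0.4 -0.5 0 0; 0.5 -0.65 0 0; 0.6 -0.75 0 0; 0.625 -0.798 0 0; 0.625 -0.798 0 0"

```text
time: 9.05
tool_pos: [0.4993, -0.0467, 0.1589]
ee_rot: [3.141, -0.001, -2.857]
wrist_force: [0.1, -0.1, -3.4]
width: 0.0159
finger_force: 30.0
```

Emit:
carry_out --motion "0.05 -0.07 0 0; 0.15 -0.2 0 -0.01; 0.27 -0.35 0 -0.02; 0.4 -0.5 0 -0.03; 0.5 -0.65 0 -0.04; 0.6 -0.75 0.05 -0.048; 0.625 -0.798 0.1 -0.048; 0.625 -0.798 0.1 -0.048"

```text
time: 9.85
tool_pos: [0.4432, -0.187, 0.1428]
ee_rot: [3.139, -0.001, -2.705]
wrist_force: [-0.2, 0.6, -4.0]
width: 0.0157
finger_force: 30.0
```

Run:
```python
from h import *
import pickle
T=tool();w=snapshot('wrist');pickle.dump((w,T),open('wi.pkl','wb'));o=robot.get_obs();print(o['tool_pos'],o['ee_rot'],o['width'],o['joint_positions'][5])
u,v=proj(w,[.444,-.187,.05],T);print(u,v)
u,v=int(u),int(v);a,b=max(0,v-100),max(0,u-133)
c=w['image'][a:a+200,b:b+266,::-1];print(a,b,c.shape)
cv2.imwrite('pics/wi.png',cv2.resize(c,None,fx=3,fy=3,interpolation=cv2.INTER_CUBIC))
```

```text
[ 0.44369677 -0.18638028  0.14347759] [ 3.13922120e+00 -5.07738325e-04 -2.70418269e+00] 0.016147538671956084 -2.52448256733541
277.6876022113855 214.7264867774051
114 144 (200, 266, 3)
```

View pics/wi.png

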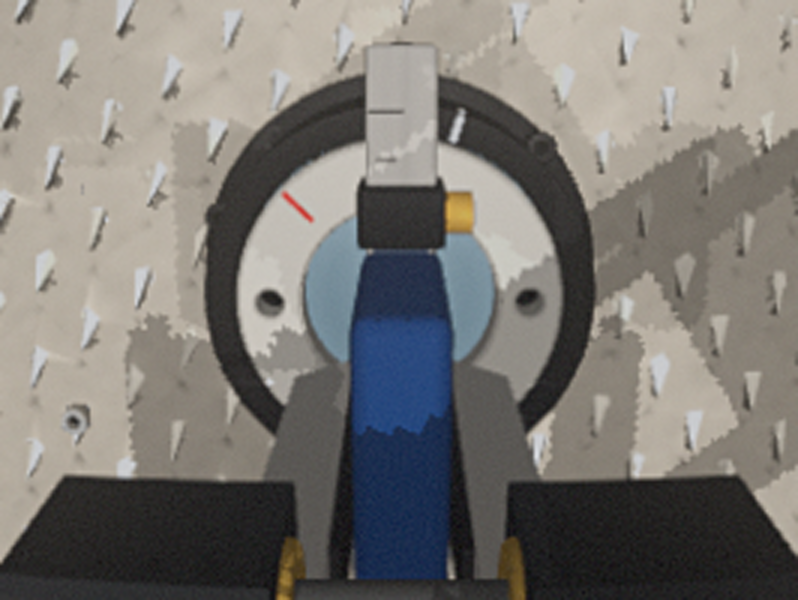

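Run:
```python
from h import *
import pickle
w,T=pickle.load(open('wi.pkl','rb'))
px=lambda x,y:(144+x/3-.33,114+y/3-.33)
f=lambda x,y,z:at(w,*px(x,y),z,T)
L=lambda p:(T[:3,:3].T@(p-T[:3,3])).round(4)
h1,h2=f(270,300,.05),f(529,300,.05)
print('holes tool frame',L(h1),L(h2),'mid',L((h1+h2)/2),np.linalg.norm(h1-h2))
d=h1-h2;print('angle err deg',np.degrees(np.arctan2(*(T[:3,:3].T@d)[[0,1]])))
zb=T[2,3]-.024
for p in((367,44),(438,44),(366,170),(438,170)):print('bar',L(f(*p,zb)))
print('expected holes at', [proj(w,T[:3,3]*[1,1,0]+[0,0,.05]+T[:3,1]*s*.036,T) for s in(1,-1)],px(270,300),px(529,300))
```

```text
holes tool frame [ 0.     -0.0369  0.0927] [-0.0001  0.0343  0.0929] mid [-0.     -0.0013  0.0928] 0.07117768822408138
angle err deg 179.89170241436744
bar [ 0.0697 -0.0073  0.0241]
bar [0.0697 0.0063 0.0241]
bar [ 0.0452 -0.0076  0.024 ]
bar [0.0452 0.0064 0.0241]
expected holes at [(np.float64(321.76100926630636), np.float64(213.74157220632404)), (np.float64(234.45203182218754), np.float64(213.84233318418816))] (233.67, 213.67) (320.0033333333334, 213.67)
```

Emit:
carry_out --motion "0 -0.005 0.05 0; 0 -0.005 0.1 0; 0 -0.005 0.14 0; 0 -0.005 0.17 0; 0 -0.005 0.19 0; 0 -0.005 0.2 0; 0 -0.005 0.2 0; 0 -0.005 0.2 0"

```text
time: 10.7
tool_pos: [0.4444, -0.1878, 0.1147]
ee_rot: [-3.141, 0.0, -2.704]
wrist_force: [0.0, 0.3, -3.8]
width: 0.0157
finger_force: 30.0
```

Emit:
carry_out --motion "0 0 0.01 0; 0 0 0.02 0; 0 0 0.03 0; 0 0 0.035 0; 0 0 0.04 0; 0 0 0.045 0; 0 0 0.05 0; 0 0 0.05 0"

```text
time: 11.5
tool_pos: [0.4442, -0.1876, 0.1068]
ee_rot: [3.141, -0.0, -2.704]
wrist_force: [-0.3, 1.0, -3.8]
width: 0.0162
finger_force: 30.0
```

Emit:
carry_out --motion "0 0 0.005 0; 0 0 0.01 0; 0 0 0.015 0; 0 0 0.015 0; 0 0 0.015 0; 0 0 0.015 0; 0 0 0.015 0; 0 0 0.015 0"

```text
time: 12.3
tool_pos: [0.4443, -0.1877, 0.1048]
ee_rot: [-3.142, 0.0, -2.704]
wrist_force: [0.1, 0.9, -3.1]
width: 0.016
finger_force: 30.0
```

Emit:
carry_out --motion "0 0 0 0.01; 0 0 0 0.03; 0 0 0 0.06; 0 0 0 0.09; 0 0 0 0.12; 0 0 0 0.14; 0 0 0 0.15; 0 0 0 0.15"

```text
time: 13.1
tool_pos: [0.444, -0.187, 0.1047]
ee_rot: [3.14, -0.001, 3.109]
wrist_force: [-1.5, 2.0, -2.0]
width: 0.0162
finger_force: 30.0
```

Run:
```python
from h import *
o=robot.get_obs();print(o['time'],o['tool_pos'],o['ee_rot'],o['wrist_force'],o['wrist_torque'])
```

```text
13.1 [ 0.44402748 -0.18697363  0.10466464] [ 3.14003883e+00 -5.50598957e-04  3.10894195e+00] [-1.48038388  1.9797593  -1.96926135] [0.47572189 0.16654756 0.14417442]
```

Emit:
carry_out --motion "0 0 0 0.02; 0 0 0 0.05; 0 0 0 0.08; 0 0 0 0.11; 0 0 0 0.14; 0 0 0 0.17; 0 0 0 0.185; 0 0 0 0.185"

```text
time: 13.9
tool_pos: [0.4441, -0.187, 0.1046]
ee_rot: [3.14, -0.001, 2.528]
wrist_force: [-0.4, 1.1, -2.9]
width: 0.0157
finger_force: 30.0
```

Run:
```python
from h import *
o=robot.get_obs();print(o['time'],o['tool_pos'],o['ee_rot'],o['wrist_force'],o['wrist_torque'])
```

```text
13.9 [ 0.44412312 -0.18698082  0.10461731] [ 3.14043850e+00 -1.12672901e-03  2.52820918e+00] [-0.37467532  1.14945369 -2.88379892] [0.56657911 0.06154181 0.05538604]
```

Emit:
carry_out --motion "0 0 0 0.005; 0 0 0 0.01; 0 0 0 0.015; 0 0 0 0.018; 0 0 0 0.02; 0 0 0 0.022; 0 0 0 0.022; 0 0 0 0.022"

```text
time: 14.7
tool_pos: [0.4442, -0.1871, 0.1046]
ee_rot: [3.141, -0.001, 2.458]
wrist_force: [-0.4, 5.8, -2.2]
width: 0.0159
finger_force: 30.0
```

Run:
```python
from h import *
o=robot.get_obs();print(o['time'],o['tool_pos'],o['ee_rot'],o['wrist_force'],o['wrist_torque'])
```

```text
14.7 [ 0.44418184 -0.18712629  0.10457611] [ 3.14060308e+00 -9.55413248e-04  2.45799417e+00] [-0.414288    5.75743001 -2.19106105] [ 1.21403687 -0.01155083  0.17564745]
```

Emit:
carry_out --motion "0 0 0 0.004; 0 0 0 0.008; 0 0 0 0.012; 0 0 0 0.016; 0 0 0 0.02; 0 0 0 0.02; 0 0 0 0.02; 0 0 0 0.02"

```text
time: 15.5
tool_pos: [0.4442, -0.1872, 0.1046]
ee_rot: [3.141, -0.001, 2.397]
wrist_force: [-0.7, 4.7, -1.5]
width: 0.0159
finger_force: 30.6
```

Run:
```python
from h import *
import pickle
o=robot.get_obs();print(o['time'],o['tool_pos'],o['ee_rot'],o['wrist_force'],o['wrist_torque'])
T=tool();w=snapshot('wrist');pickle.dump((w,T),open('wt.pkl','wb'))
u,v=proj(w,[.444,-.187,.05],T);u,v=int(u),int(v);a,b=max(0,v-85),max(0,u-95)
c=w['image'][a:a+120,b:b+190,::-1];print(a,b,c.shape)
cv2.imwrite('pics/wt.png',cv2.resize(c,None,fx=4,fy=4,interpolation=cv2.INTER_CUBIC))
```

```text
15.5 [ 0.4442026  -0.18715461  0.10461164] [ 3.14099343e+00 -7.78145938e-04  2.39679155e+00] [-0.70661867  4.65645201 -1.45450071] [1.1243996  0.0446264  0.70003836]
141 182 (120, 190, 3)
```

View pics/wt.png

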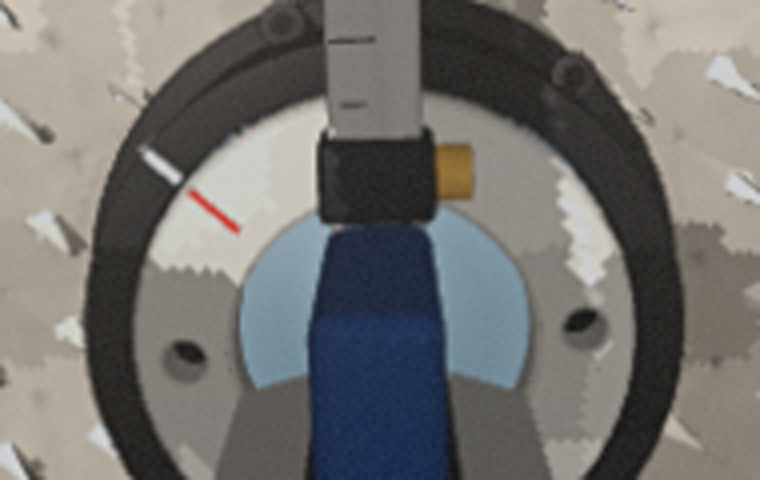

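Run:
```python
from h import *
import pickle
w,T=pickle.load(open('wt.pkl','rb'))
f=lambda x,y,z:at(w,182+x/4-.375,141+y/4-.375,z,T)[:2]
h1,h2=f(185,354,.05),f(585,326,.05);c=(h1+h2)/2
ang=lambda d:np.degrees(np.arctan2(d[1],d[0]))
print(c,ang(h1-h2),ang(T[:2,0]))
for c in(c,np.array([.444,-.1872])):
  for p,z in(((190,191),.05),((240,231),.05),((141,148),.048),((181,183),.048)):print(p,ang(f(*p,z)-c))
a,b=[(f(x0,60,.0805)+f(x1,60,.0805))/2 for x0,x1 in((325,424),)][0],(f(330,135,.0805)+f(422,135,.0805))/2;print('bar',ang(a-b))
```

```text
[ 0.44343681 -0.18629141] -128.55906369614425 137.32604009749988
(190, 191) -171.50924821158367
(240, 231) -171.16798155520132
(141, 148) -171.73653186730004
(181, 183) -171.07072685243284
(190, 191) -172.80443712078213
(240, 231) -172.9121160406422
(141, 148) -172.76138048201608
(181, 183) -172.31059953003134
bar 138.33536526937337
```

Emit:
carry_out --motion "0 0 0 -0.007; 0 0 0 -0.015; 0 0 -0.03 -0.015; 0 0 -0.08 -0.015; 0 0 -0.16 -0.015; 0 0 -0.26 -0.015; 0 0 -0.36 -0.015; 0 0 -0.36 -0.015"

```text
time: 16.35
tool_pos: [0.4459, -0.1897, 0.1629]
ee_rot: [-3.141, 0.008, 2.441]
wrist_force: [0.4, -0.5, -3.5]
width: 0.0157
finger_force: 30.0
```

Run:
```python
from h import *
import pickle
o=robot.get_obs();print(o['time'],o['tool_pos'],o['ee_rot'],o['wrist_force'],o['wrist_torque'])
T=tool();w=snapshot('wrist');pickle.dump((w,T),open('wu.pkl','wb'))
u,v=proj(w,[.444,-.187,.05],T);u,v=int(u),int(v);a,b=max(0,v-100),max(0,u-95)
c=w['image'][a:a+140,b:b+190,::-1];print(a,b,c.shape)
cv2.imwrite('pics/wu.png',cv2.resize(c,None,fx=4,fy=4,interpolation=cv2.INTER_CUBIC))
```

```text
16.35 [ 0.44593376 -0.18970626  0.16287439] [-3.14149733  0.00839182  2.4412268 ] [ 0.35418188 -0.5369338  -3.45778442] [-0.05417558 -0.04213443 -0.02832423]
102 183 (140, 190, 3)
```

View pics/wu.png

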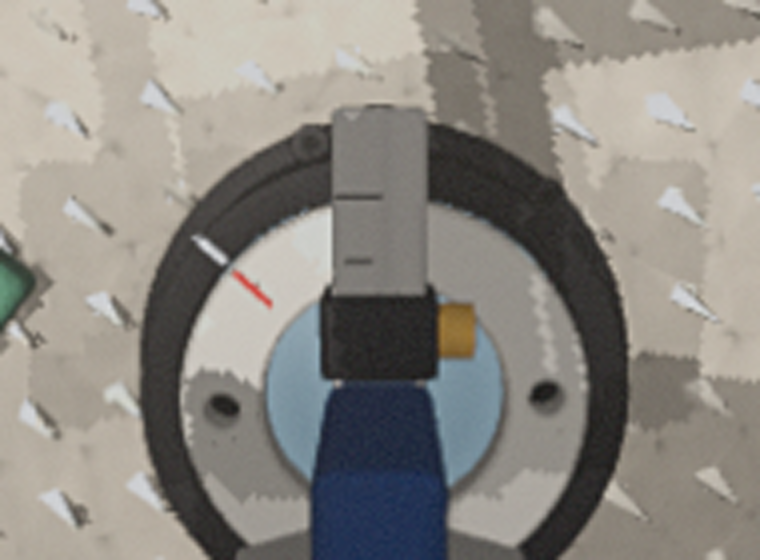

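Emit:
carry_out --motion "0.03 0.1 0 -0.03; 0.08 0.25 0 -0.07; 0.14 0.4 0 -0.115; 0.19 0.56 0 -0.16; 0.24 0.7 0 -0.205; 0.28 0.85 0 -0.25; 0.32 0.962 0 -0.29; 0.32 0.962 0 -0.313"

```text
time: 17.2
tool_pos: [0.5006, -0.0447, 0.1579]
ee_rot: [3.141, -0.001, -2.851]
wrist_force: [0.6, -0.2, -3.3]
width: 0.0156
finger_force: 30.0
```

Emit:
carry_out --motion "-0.05 0.07 0 0; -0.15 0.2 0 0; -0.27 0.35 0 0; -0.4 0.5 0 0; -0.5 0.65 0 0; -0.6 0.75 0 0; -0.623 0.799 0 0; -0.623 0.799 0 0"

```text
time: 18.0
tool_pos: [0.5562, 0.0957, 0.1581]
ee_rot: [3.141, -0.001, -2.857]
wrist_force: [0.6, -0.7, -3.2]
width: 0.0156
finger_force: 30.0
```

Emit:
carry_out --motion "0 0 0 0; 0 0 0 0; 0 0 0 0; 0 0 0 0; 0 0 0 0; 0 0 0 0; 0 0 0 0; 0 0 0 0"

```text
time: 18.8
tool_pos: [0.5565, 0.0949, 0.1587]
ee_rot: [3.142, 0.0, -2.858]
wrist_force: [-0.3, -0.3, -3.6]
width: 0.0159
finger_force: 30.0
```

Run:
```python
from h import *
import pickle
o=robot.get_obs();print(o['time'],o['tool_pos'],o['ee_rot'],o['wrist_force'],o['wrist_torque'])
T=tool();w=snapshot('wrist');pickle.dump((w,T),open('wp.pkl','wb'))
u,v=proj(w,[.555,.094,.05],T);u,v=int(u),int(v);a,b=max(0,v-100),max(0,u-95)
c=w['image'][a:a+140,b:b+190,::-1];print(a,b,c.shape)
cv2.imwrite('pics/wp.png',cv2.resize(c,None,fx=4,fy=4,interpolation=cv2.INTER_CUBIC))
```

```text
18.8 [0.55646183 0.09489416 0.15873245] [ 3.14153211e+00  3.83905673e-05 -2.85754645e+00] [-0.256095   -0.29125269 -3.60403838] [ 0.03469372  0.02039935 -0.0109274 ]
106 182 (140, 190, 3)
```

View pics/wp.png

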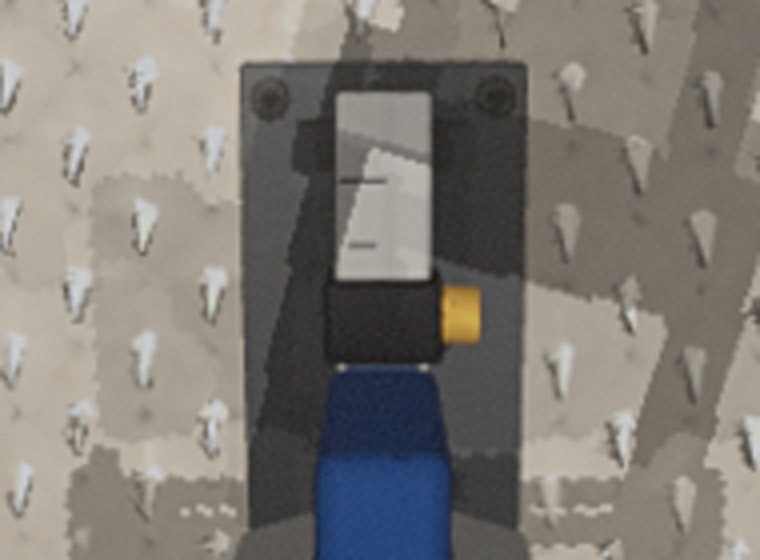

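Run:
```python
from h import *
import pickle
w,T=pickle.load(open('wp.pkl','rb'))
L=lambda x,y,z:(T[:3,:3].T@(at(w,182+x/4-.375,106+y/4-.375,z,T)-T[:3,3])).round(4)[:2]
zb=T[2,3]-.024
print('bar',L(335,92,zb),L(432,92,zb),L(338,278,zb),L(432,278,zb))
print('base',L(240,63,.008),L(527,64,.008),L(249,525,.008),L(518,525,.008))
c=np.array([.5552,.0938,0]);print('stand centre earlier',T[:3,:3].T@(c-T[:3,3])*[1,1,0])
```

```text
bar [ 0.0694 -0.0076] [0.0694 0.0063] [ 0.0423 -0.0073] [0.0423 0.0064]
base [ 0.0757 -0.0351] [0.0754 0.0339] [-0.0409 -0.0354] [-0.041   0.0339]
stand centre earlier [ 0.00152399 -0.00070631  0.        ]
```

Emit:
carry_out --motion "0.006 0 0.1 0; 0.006 0 0.2 0; 0.006 0 0.3 0; 0.006 0 0.38 0; 0.006 0 0.44 0; 0.006 0 0.48 0; 0.006 0 0.5 0; 0.006 0 0.5 0"

```text
time: 19.65
tool_pos: [0.5556, 0.0946, 0.0835]
ee_rot: [3.141, -0.0, -2.858]
wrist_force: [-0.1, 0.8, -2.8]
width: 0.0157
finger_force: 30.0
```

Emit:
carry_out --motion "0 0 0.015 0; 0 0 0.03 0; 0 0 0.045 0; 0 0 0.055 0; 0 0 0.06 0; 0 0 0.06 0; 0 0 0.06 0; 0 0 0.06 0"

```text
time: 20.45
tool_pos: [0.5557, 0.0947, 0.0748]
ee_rot: [3.142, 0.0, -2.858]
wrist_force: [0.2, -0.9, -3.1]
width: 0.0156
finger_force: 30.0
```

Seated to within about 1 mm; release and retract.

Emit:
carry_out --motion "0 0 0 0; 0 0 0 0; 0 0 0 0; 0 0 0 0; 0 0 0 0; 0 0 0 0; 0 0 0 0; 0 0 0 0" --grip 0.0

```text
time: 21.25
tool_pos: [0.5556, 0.0946, 0.0747]
ee_rot: [3.141, 0.0, -2.858]
wrist_force: [-0.1, 1.1, -0.7]
width: 0.0469
finger_force: 0.0
```

Emit:
carry_out --motion "0 0 -0.1 0; 0 0 -0.25 0; 0 0 -0.45 0; 0 0 -0.65 0; 0 0 -0.85 0; 0 0 -1 0; 0 0 -1 0; 0 0 -1 0"

```text
time: 22.05
tool_pos: [0.5558, 0.0946, 0.2253]
ee_rot: [-3.141, 0.001, -2.858]
wrist_force: [0.3, 0.2, -0.4]
width: 0.0463
finger_force: 0.0
```

Run:
```python
from h import *
o=robot.get_obs();print(o['time'],o['tool_pos'],o['wrist_force'],o['width'])
T=tool();w=snapshot('wrist');s=snapshot('side')
a=cv2.resize(w['image'][60:340,80:480],(560,392));b=cv2.resize(s['image'][150:280,190:300],(240,284))
m=np.zeros((392,800,3),np.uint8);m[:,:560]=a;m[:284,560:]=b;cv2.imwrite('pics/end.png',m[:,:,::-1])
```

```text
22.05 [0.55576414 0.09464198 0.22533126] [ 0.2984091   0.22787423 -0.39359842] 0.04634029222540023
```

View pics/end.png

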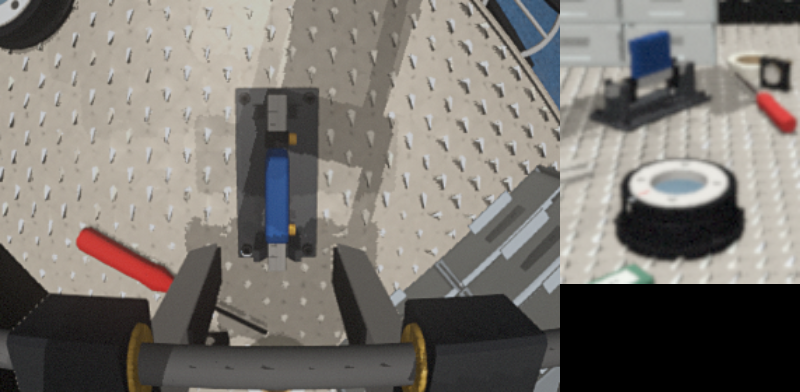

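The spanner sits upright and centred in both saddles, and the gripper is clear of it.

```bash
python3 -c "
from bench import robot
print(robot.close_job())"
```

```text
the job is handed in; nothing more can be done
None
```

I turned the ring clockwise to its stop, with the red mark within about 0.5° of the white line, put the spanner back in both saddles, and handed the job in at about 22 s. I did not see a verdict.

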